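# Move the light-tight door to the loaded bay

## Task

The slide loader beside the microscope has one lift-off door for its two bays; it is hanging on the empty bay while the stained slides in the other bay stand open to the light. Pinch the door's two upright finger tabs together to draw in its sprung hinge pins, lift the door off, and hang it on the bay that holds the slide cassette, closed flat over the opening with both pins sprung fully out into their hinge lugs. Let go of it, and leave the cassette and the other things standing on the instrument where they are.

Things in the scene. Friction and masses are not known exactly. Their poses are not given: they have to be found in the camera images.
- door_tabs (a point): Midway between the door's two steel finger tabs, half-way up. Tabs: 24 mm wide up the slope, 4 mm thick, 30 mm tall, square to the plate, reaching 15 mm up and 15 mm down the normal from here (plate top 17 mm below). Pinch along y: 64 mm over their outer faces at rest, 44 mm pinched home. Door closed: y = hinge line, z vertical, x level away from the robot; the plate's outward normal is (-0.5, 0, 0.866).
- door_hinge (a point): Middle of the hinge line, 8 mm above the door's underside, 45 mm up-slope of the tabs. The door is a black plate, 116 mm along the hinge, 93 mm up the slope (38 mm up-slope and 55 mm down-slope of the tabs), 3 mm thick, 130 to 200 g in all. It lies closed on the loader's pale face, which rises away from the robot at 30 degrees; a gripper square to it tilts 30 degrees.
- pin_left (a joint): Sprung hinge pin at the door's +y end: 6 mm round, round nose, bent to an L that carries the +y finger tab. Value: how far it is drawn in, m. 0 = sprung fully out (tip 8 mm beyond the door's edge), 0.010 = drawn in to its stop (tip 2 mm inside the edge). Spring 4 N at 0, 8 N at 0.010.
- pin_right (a joint): The same at the door's -y end, carrying the -y tab.
- left_bay (a point): The loader's +y bay: where point door_tabs lies, with the same axes, when the door is closed home here, its underside on the face. Opening 90 mm wide, 75 mm up the slope. At each side of the bay an aluminium hinge lug, 7 mm thick, 20 mm high, with a 10 mm hole on the hinge line, 8 mm above the face. Between a bay's lugs: 121 mm for the 116 mm door.
- right_bay (a point): The same for the loader's -y bay, 170 mm from the left one along y. The microscope stands on this side, from 145 mm beyond this point.
- bridge (a point): Middle of the round white viewing bridge, 38 mm diameter, along y straight above both bay points, axis 183 mm over them: the hand must come in under it, tilted, from the robot's side. At its +y end, 190 mm beyond the left bay, stand its post and a second eyepiece head (0.45 m high, reaching 110 mm towards the robot). Loader, bridge, post and microscope are one fixed instrument, placed and turned anew each time.
- slide_cassette (a point): Grey slide cassette, 54 x 82 x 31 mm, upright glass slides in it, standing loose in the bay that is to be covered, below the sloping face. This point is its centre; it lies 61 mm below that bay's point and 10 mm to its +x side.
- oil_bottle: Bystander: small amber bottle, 28 mm round, 58 mm high, on the loader's flat top behind the bays. Origin: centre of the underside.
- coverslips: Bystander: clear box 50 x 65 x 22 mm on the loader's flat top. Origin: centre of the underside.
- objective_can: Bystander: grey can 36 mm round, 60 mm high, on the base board at the loader's +y end. Origin: centre of the underside.
- slide_mailer: Bystander: white plastic slide mailer, 85 x 30 x 20 mm, lying on the base board between loader and microscope. Origin: centre of the underside.

How it is judged (in metres and radians):
On the way, in this order (a step that is already met when the one before it is completed fails the run):
1. both hinge pins are drawn in (value of joint each of pin_left, pin_right above 0.0075 m), for 0.1 s.
2. the door is lifted clear of the bay it was on (distance of door_tabs from where it was at the start of the episode above 0.04 m), for 0.1 s.
At the end, for the whole second after the job is handed in: The door is closed on the bay that holds the cassette: its tabs' point within 6 mm of that bay's point and the door within 4 degrees of lying flat and square, both pins out to within 2 mm of full travel (value of joint each of pin_left, pin_right below 0.002 m and ((horizontal distance between slide_cassette and left_bay below 0.03 m and distance between door_tabs and left_bay below 0.006 m and angle between the z axis of door_tabs and the z axis of left_bay, either way round below 0.07 rad and angle between the y axis of door_tabs and the y axis of left_bay, either way round below 0.07 rad) or (horizontal distance between slide_cassette and right_bay below 0.03 m and distance between door_tabs and right_bay below 0.006 m and angle between the z axis of door_tabs and the z axis of right_bay, either way round below 0.07 rad and angle between the y axis of door_tabs and the y axis of right_bay, either way round below 0.07 rad))); the robot touches nothing.
It fails at once if the slide cassette is knocked or shifted (more than 8 mm) (distance of slide_cassette from where it was at the start of the episode above 0.008 m).
It fails at once if a bystander is shifted more than 20 mm or knocked over (distance of any of oil_bottle, coverslips, objective_can, slide_mailer from where it was at the start of the episode above 0.02 m or angle between any of oil_bottle, coverslips, objective_can, slide_mailer's own z axis and vertical above 0.5 rad).
It also fails if it takes over 48 s, if anything falls off the work surface, if the arm or the gripper's body presses on something with over 40 N, if the wrist force passes 120 N, or if a joint passes its speed limit or range.

## Robot

A 6-joint arm with a two-finger parallel gripper is mounted at the origin on the work surface. World frame = base frame: x ahead of the robot, y to its left, z up, the work surface at z = 0. Lengths are in mm, angles in rad, forces in N, time in s.
With the tool pointing down it reaches from about 425 to 1125 mm from the base axis. Payload 14.9 kg.
Tool frame: the origin (TCP) lies at the centre of the arm's flange, where the gripper is bolted on; the fingertips stand 191 mm ahead of it and the grasp point (between the pads) lies bot.grasp_offset ahead of it (bot.grasp_offset is the distance from the TCP to the grasp point, in mm); z points along the fingers, y is the line along which they close (so a half turn about z gives the same grasp; the last joint's range is limited). The gripper opens to 91 mm and grips with 3 to 60 N. Pads are 32 mm wide; open, the fingers measure 118 mm over their backs; the gripper's body (76 mm by 178 mm) begins 60 mm behind the grasp point.
Start: joints at [-1.213, 0.379, 1.734, -0, 1.028, -0.033], TCP at [266.647, -647.24, 404.732] pointing down, gripper open.
Joint ranges: [-2.77, 2.77], [-0.74, 2.19], [0, 2.66], [-1.06, 4.2], [0.31, 2.87], [-3.08, 3.08]. Speed limits (rad/s): [1.89, 1.89, 2.39, 3.14, 3.14, 3.14].

## Interface

Orientations are given as [roll, pitch, yaw] about the fixed x, y, z axes, in that order (R = Rz(yaw) Ry(pitch) Rx(roll)).
In Python, from cell import monitor, vision, bot gives the robot as it stands.
- The arm moves only by the shell command python3 -m crank 'ROWS'. ROWS is JSON, a list of rows, each an object of numbers: "tx", "ty", "tz": the shift along the tool's x, y, z in mm; "rx", "ry", "rz": the turn, a rotation vector about the tool's x, y, z in degrees; "grip": the finger opening in mm, from 0 to 91.2. In form: [{"tx": .., "ty": .., "tz": .., "rx": .., "ry": .., "rz": .., "grip": ..}, ...]. A call has 1 to 20 rows; each row is the pose to reach, as a shift and turn from the pose commanded when the call began, along the tool's axes at that moment; what a row does not reach only later rows make up. A row lasts 1/12 s, in which the tool goes at most 41.7 mm and 7.16 degrees, less where a joint would pass 70% of its speed; a pose out of reach is approached as far as the arm can. A call with a gripper value outside its range is refused whole. The fingers move at their own pace and stop on an object; the grip force is fixed at half the most. Time passes only in rows, so rows that repeat a pose let the fingers close. It gives the time, the measured TCP pose, the force, the opening and the grip force at its end, in the units of the state.
- monitor.read_state(): the state, without advancing time (a new reading comes with each control period).
- vision.grab_frame(name): name is "scene" or "top"; returns (picture, depth): 384x512x3 uint8, red, green, blue; 384x512 float32, mm along the optical axis (not along the pixel's ray), 0 where there is no reading.
- vision.camera_info(name): a dict with "fx", "fy", "cx", "cy" (pixels), "k1" (the pictures are not rectified: a ray, as slopes to the right and down, at radius r is drawn at 1 + k1 r^2 times it, then the intrinsics apply), "xyz" and "orientation" of the camera in the world. Camera axes: x right, y down, z forward; pixel columns grow to the right and rows downward; lengths in mm; the calibration is good to about 2 mm. A picture is of the moment at which its call begins. camera_info takes no time and is no camera call.
- bot.finish_job(): hands the job in; it is judged then, once.
The state is a dict: "clock": time; "joint_positions": joint angles; "joint_velocities": joint speeds; "joint_efforts": joint torques, N m; "tcp_pos": TCP position; "orientation": TCP orientation; "force": force on the tool from outside, world axes, zero at the start; "wrist_torque": the same for the moment, N m; "opening": finger opening in mm; "grasp_force": force on a finger pad.
Only numpy, scipy, OpenCV 4.12 (cv2) and the standard library are available. Lean on these libraries where they do the work, as an engineer would, in place of code of your own. Each camera call takes 0.05 s, during which the arm holds its last target. There are 200 camera calls.

## Working session

There is one attempt and no reset: what is moved stays moved. The work goes in short steps, Python scripts to look and compute and a shell command to move; the robot and the scene stay as the last step left them, time stands still between calls to the robot, and variables do not carry over. Pictures are saved under pics/ and viewed, at most 11 in all, crops included, and the job is handed in when it is done.

```bash
mkdir -p pics; ls; python3 - <<'E'
from cell import monitor, vision, bot
import cv2,numpy as np
print(monitor.read_state(), bot.grasp_offset)
for n in("scene","top"):
    print(vision.camera_info(n))
    p,d=vision.grab_frame(n); cv2.imwrite(f"pics/{n}0.png",p[:,:,::-1]); np.savez(f"{n}0.npz",p=p,d=d)
E
```

```text
pics
{'clock': 0.0, 'joint_positions': array([-1.21330644e+00,  3.79414674e-01,  1.73478046e+00, -3.35309947e-05,
        1.02851628e+00, -3.33102580e-02]), 'joint_velocities': array([-0.00018102,  0.00014697,  0.00219998,  0.00044422, -0.00055295,
        0.00154316]), 'joint_efforts': array([-6.45748674e-03, -7.63741279e+01, -4.34365261e+01,  6.47647795e-02,
        4.25848213e-02, -1.30530379e-04]), 'tcp_pos': array([ 266.56951246, -647.05129234,  404.08402694]), 'orientation': array([-3.14047356e+00, -8.57398994e-06,  3.90817465e-01]), 'force': array([-0.39883148,  0.73941742,  0.10323411]), 'wrist_torque': array([ 0.00445809, -0.02414799, -0.01644043]), 'grasp_force': 0.0, 'opening': 91.13079818775964} 172.0
{'fx': 400.1305927674274, 'fy': 400.1305927674274, 'cx': 254.57736726428877, 'cy': 191.47862071025418, 'k1': -0.05490228613308902, 'xyz': array([1080.22859512,  253.54327207,  894.62128301]), 'orientation': array([-2.50759975,  0.01123755,  1.93904355])}
{'fx': 431.3408488659407, 'fy': 431.3408488659407, 'cx': 252.90037100771028, 'cy': 196.63896794851695, 'k1': -0.16703908133459044, 'xyz': array([ 490.05159266,   32.88295424, 1077.71138111]), 'orientation': array([-3.00015059e+00,  1.09918727e-04, -1.56065733e+00])}
```

View pics/scene0.png

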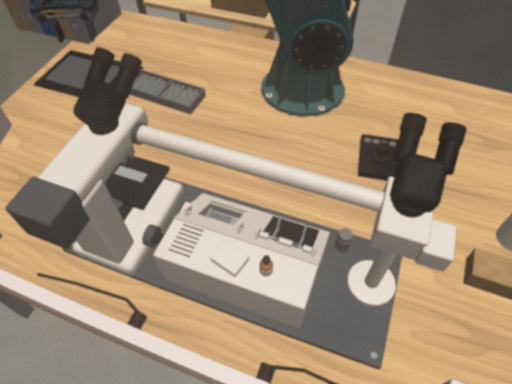

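View pics/top0.png

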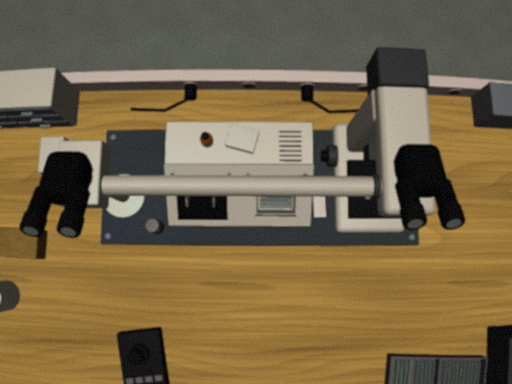

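The scene view shows the loader at (240,250), with the black door around (290,232) and the open bay with the slides around (222,212). The top view shows the door on the +y bay (203,207) and the cassette in the -y bay (276,204). The bridge runs along row ~186. Next I'll enlarge crops of both.

```bash
python3 - <<'E'
import cv2,numpy as np
s=cv2.imread("pics/scene0.png")[175:275,150:350]; t=cv2.imread("pics/top0.png")[165:245,155:335]
a=cv2.resize(s,(600,300),interpolation=cv2.INTER_CUBIC); b=cv2.resize(t,(600,267),interpolation=cv2.INTER_CUBIC)
cv2.imwrite("pics/crop0.png",np.vstack([a,b]))
d=np.load("top0.npz")["d"]; print(d[195:230:4,165:320:12].astype(int)); d=np.load("scene0.npz")["d"]; print(d[200:260:8,190:340:12].astype(int))
E
```

```text
[[ 780  779  783  778  778  777  778  779  777  780  777  778  774]
 [1065  983  974  980  947  984  987  988 1032 1033 1033  984  985]
 [1062  987  984  988  952  986  989  991 1029 1031 1032  987  992]
 [1065  990  989  991  990  991  992  994 1025 1026 1026  992  992]
 [1066  996  994  994  994  994  996  995 1034 1037 1036  996  998]
 [1061  999  997  998  996  995 1003 1000 1002  999 1001  999  996]
 [1059 1006  999  997  997  997 1002 1002 1003 1001 1006 1004 1005]
 [1060 1010 1009 1009 1012 1011 1010 1008 1007 1009 1011 1009 1010]
 [1059 1061 1055 1056 1059 1059 1053 1048 1051 1046 1044 1037 1058]]
[[1071  990 1001 1068 1067 1091 1092 1093 1088 1088 1089 1088 1088]
 [ 911  953 1024  984  984  997 1052 1078 1077 1072 1072 1071 1073]
 [ 910  921  981  980 1006  959    0  964 1038 1062 1059 1059 1060]
 [ 882  889  895  903  872  920  929  936  945  945 1022 1047 1045]
 [ 869  867  868  872  875  891  871  888  911  921  928  945 1005]
 [ 859  859  857  856  856  859  871  866  858  888  900  914  991]
 [ 845  847  847  820  845  844  845  848  855  862  843  882  982]
 [ 834  836  810  813  811  833  834  834  836  836  844  935  966]]
```

View pics/crop0.png

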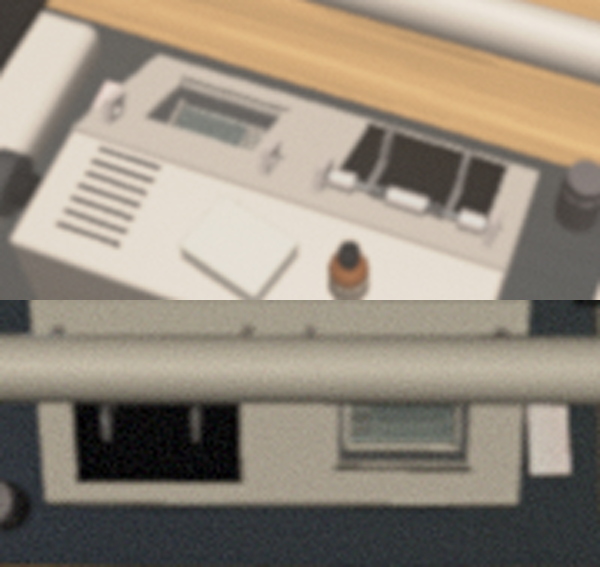

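The crops show the black door with two steel tabs (top crop columns 105 and 195) and the open bay with the cassette. I'll measure the plate's near corners in both views, and the yaw from the face edge.

```bash
cat > h.py <<'E'
import numpy as np,cv2
from scipy.spatial.transform import Rotation as R
from cell import vision
def cam(n):
    c=vision.camera_info(n); return c, np.array(c["xyz"]), R.from_euler("xyz",c["orientation"]).as_matrix()
def rays(n,px):
    c,o,M=cam(n); px=np.atleast_2d(np.array(px,float))
    K=np.array([[c["fx"],0,c["cx"]],[0,c["fy"],c["cy"]],[0,0,1]])
    u=cv2.undistortPoints(px[:,None],K,np.array([c["k1"],0,0,0,0]))[:,0]
    s=np.c_[u,np.ones(len(u))]
    return o,s@M.T          # world dir with unit depth
def pts(n,px,depth): o,d=rays(n,px); return o+d*np.asarray(depth)[:,None]
def proj(n,X):
    c,o,M=cam(n); q=(np.atleast_2d(X)-o)@M; s=q[:,:2]/q[:,2:]; s=s*(1+c["k1"]*(s**2).sum(1,keepdims=True))
    return s*c["fx"]+[c["cx"],c["cy"]]
def plane(n,px,nrm,p0):
    o,d=rays(n,px); t=((p0-o)@nrm)/(d@nrm); return o+d*t[:,None]
def tri(a,b):  # one pixel in top, one in scene
    o1,d1=rays("top",a); o2,d2=rays("scene",b); d1,d2=d1[0],d2[0]
    t=np.linalg.lstsq(np.c_[d1,-d2],o2-o1,rcond=None)[0]; p,q=o1+d1*t[0],o2+d2*t[1]
    return (p+q)/2,np.linalg.norm(p-q)
E
python3 - <<'E'
from h import *
T=np.load("top0.npz"); S=np.load("scene0.npz")
def mask(p,roi,th):
    x0,y0,x1,y1=roi; g=p.max(2); m=np.zeros(g.shape,np.uint8); m[y0:y1,x0:x1]=(g[y0:y1,x0:x1]<th)
    n,l,s,c=cv2.connectedComponentsWithStats(m); i=1+s[1:,4].argmax(); print(s[i]); return (l==i).astype(np.uint8)
mt=mask(T["p"],(172,194,240,228),80); ms=mask(S["p"],(258,212,330,255),95)
for m in(mt,ms):
    c=max(cv2.findContours(m,0,2)[0],key=cv2.contourArea); print(cv2.approxPolyDP(c,2,True)[:,0].tolist())
print(T["p"].max(2)[215:224,190:220:10].tolist())
# face plane from depth (top), strip around bays
def dep(n,D,x0,y0,x1,y1,mfun):
    yy,xx=np.mgrid[y0:y1,x0:x1]; d=D["d"][y0:y1,x0:x1]; k=(d>0)&mfun(D["p"][y0:y1,x0:x1].max(2).astype(int))
    return pts(n,np.c_[xx[k],yy[k]],d[k])
P=dep("top",T,232,200,252,222,lambda g:g>90)
c=np.median(P,0); 
for _ in range(3):
    U,s,V=np.linalg.svd(P-P.mean(0),full_matrices=False); n=V[2]*np.sign(V[2][2]); r=(P-P.mean(0))@n; P=P[abs(r)<2.5*r.std()]
print("face",P.mean(0),n,len(P),r.std())
# pale/board edge of loader front at rows ~225
e=[]
for x in range(185,305,4):
    col=T["p"][220:235,x].max(1).astype(float); g=np.diff(col); i=g.argmin(); w=-g[max(i-2,0):i+3]; e.append((x,220+((np.arange(max(i-2,0),i+3)[:len(w)]+.5)*w).sum()/w.sum()))
print(np.polyfit(*np.array(e).T,1))
Q=plane("top",e,np.array([0,0,1.]),np.array([0,0,60.])); f=np.polyfit(Q[:,1],Q[:,0],1); print("front edge x=a*y+b",f,np.std(Q[:,0]-np.polyval(f,Q[:,1])))
# bridge edges
e=[]
for x in range(130,360,6):
    col=T["p"][165:185,x].max(1); 
    d=T["d"][165:205,x]; k=np.where((d>0)&(d<800))[0]; e.append((x,165+k.mean()))
b=pts("top",e,[T["d"][int(round(y)),x] for x,y in e]); f=np.polyfit(b[:,1],b[:,0],1);print("bridge",f,b[:,2].mean(),b[0],b[-1])
E
```

```text
[ 177  195   50   25 1185]
[276 220  28  24 402]
[[177, 195], [180, 219], [226, 218], [226, 195]]
[[281, 220], [276, 236], [284, 236], [297, 243], [303, 226]]
[[12, 11, 7], [11, 2, 11], [18, 7, 4], [25, 22, 20], [92, 85, 81], [149, 144, 139], [162, 166, 167], [166, 167, 162], [166, 168, 167]]
face [598.55351546  60.48382773  86.16123731] [-0.49886189  0.00432064  0.86667073] 430 1.5501254301075817
[5.61287120e-03 2.24213001e+02]
front edge x=a*y+b [-5.02838666e-03  5.65877973e+02] 0.3063267967224506
bridge [-6.65682947e-03  6.18255761e+02] 323.25319701622806 [616.33797992 255.2765944  323.53696594] [ 618.53447869 -153.86754385  323.81041123]
```

```bash
python3 - <<'E'
from h import *
T=np.load("top0.npz")["p"].max(2).astype(float); S=np.load("scene0.npz")["p"].max(2).astype(float)
n=np.array([-.5,-.003,.866]);n/=np.linalg.norm(n); f0=np.array([598.55,60.48,86.16])+3*n
def cross(v,th,x0):
    i=[k for k in range(len(v)-1) if (v[k]-th)*(v[k+1]-th)<=0 and v[k]!=v[k+1]]; return [x0+k+(v[k]-th)/(v[k]-v[k+1]) for k in i]
L=[];Rr=[];B=[]
for y in range(203,217):
    L.append((cross(T[y,170:185],85,170)[-1],y)); Rr.append((cross(T[y,215:235],85,215)[0],y))
for x in range(183,224): B.append((x,cross(T[212:226,x],85,212)[0]))
for nm,e in (("L",L),("R",Rr),("B",B)):
    Q=plane("top",e,n,f0); k=nm=="B"; g=np.polyfit(Q[:,1],Q[:,0],1) if k else np.polyfit(Q[:,0],Q[:,1],1); print(nm,np.median(Q,0),g)
l=np.polyfit([a[1] for a in L],[a[0] for a in L],1); r=np.polyfit([a[1] for a in Rr],[a[0] for a in Rr],1); b=np.polyfit(*np.array(B).T,1)
cor=[]
for q in(l,r):
    y=219
    for _ in range(5): x=np.polyval(q,y); y=np.polyval(b,x)
    cor.append((x,y))
C=plane("top",cor,n,f0); print("corners px",cor,"\n",C,np.linalg.norm(C[0]-C[1]))
print("scene proj",proj("scene",C), "if z+10:",proj("scene",plane("top",cor,n,f0+[0,0,10])))
s=cv2.imread("pics/scene0.png")[205:260,250:335]; im=cv2.resize(s,None,fx=8,fy=8,interpolation=cv2.INTER_CUBIC)
for p in proj("scene",C): cv2.drawMarker(im,tuple(int(v) for v in ((p-[250,205])*8+3.5)),(0,0,255),0,20,1)
cv2.imwrite("pics/sc.png",im)
E
```

```text
L [598.80380686 209.04081276  90.28540118] [1.34244675e-02 2.01015621e+02]
R [600.05623754  95.02026947  90.61415148] [1.90811134e-02 8.34975400e+01]
B [578.49951075 150.12594558  78.36159765] [-6.39558382e-03  5.79453421e+02]
corners px [(np.float64(178.03508342912406), np.float64(218.8813073849894)), (np.float64(226.8181756287747), np.float64(219.16195150211638))] 
 [[578.09552954 208.78885618  78.32817418]
 [578.82889358  94.54860795  78.35584308]] 114.2426054608937
scene proj [[317.30221097 230.50052247]
 [271.65028727 216.38452655]] if z+10: [[317.18132236 227.91358401]
 [271.63076972 213.89000696]]
```

View pics/sc.png

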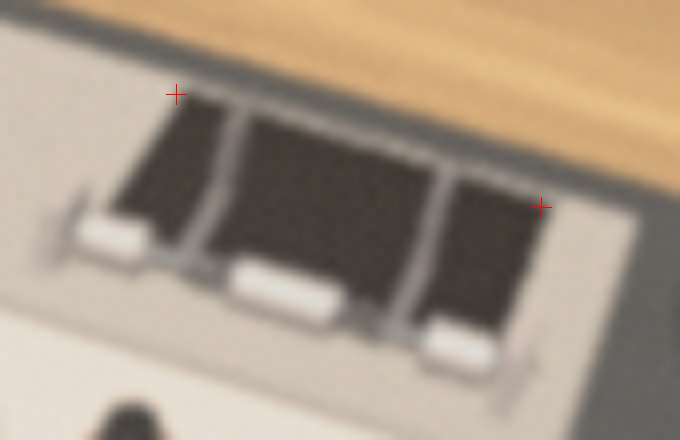

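The scene view agrees: the projected near corners land within about 1 px of the door's at crop (180,93) and (545,206). That puts the tabs at about (617.6, 152, 120.6). The bridge check gives z≈121, which matches. The cassette is in the right bay, 170 mm towards -y. Next I'll compute the moves.

```bash
cat >> h.py <<'E'
from cell import monitor
YAW=0.006
Rt=R.from_euler("z",YAW)*R.from_matrix(np.array([[.866025,0,.5],[0,-1,0],[.5,0,-.866025]]))
NRM=-Rt.as_matrix()[:,2]; YD=-Rt.as_matrix()[:,1]
LEFT=np.array([617.6,152,120.6]); RIGHT=LEFT-170*YD
def go(p,Rg=Rt):
    s=monitor.read_state(); R0=R.from_euler("xyz",s["orientation"])
    print("shift",np.round(R0.inv().apply(np.array(p)-s["tcp_pos"]),1),"turn",np.round((R0.inv()*Rg).as_rotvec(degrees=True),2))
def st():
    s=monitor.read_state(); g=s["tcp_pos"]-NRM*0+Rt.apply([0,0,172])
    e=(Rt.inv()*R.from_euler("xyz",s["orientation"])).as_rotvec(degrees=True)
    g=s["tcp_pos"]+R.from_euler("xyz",s["orientation"]).apply([0,0,172])
    print("t",round(s["clock"],2),"tcp",s["tcp_pos"].round(1),"grasp-L",Rt.inv().apply(g-LEFT).round(1),"grasp-R",Rt.inv().apply(g-RIGHT).round(1),"roterr",e.round(2),"F",s["force"].round(1),"tau",s["wrist_torque"].round(2),"open",round(s["opening"],1),"gf",round(s["grasp_force"],1),"q",s["joint_positions"].round(2))
E
python3 -c "
from h import *
go([380,-150,450])"
```

```text
shift [ 294.2 -416.4  -45.4] turn [-5.83 29.63 21.52]
```

```bash
python3 -m crank '[{"tx":290,"ty":-416,"tz":-45,"rx":-5.8,"ry":29.6,"rz":21.5,"grip":91},{"tx":290,"ty":-416,"tz":-45,"rx":-5.8,"ry":29.6,"rz":21.5,"grip":91},{"tx":290,"ty":-416,"tz":-45,"rx":-5.8,"ry":29.6,"rz":21.5,"grip":91},{"tx":290,"ty":-416,"tz":-45,"rx":-5.8,"ry":29.6,"rz":21.5,"grip":91},{"tx":290,"ty":-416,"tz":-45,"rx":-5.8,"ry":29.6,"rz":21.5,"grip":91},{"tx":290,"ty":-416,"tz":-45,"rx":-5.8,"ry":29.6,"rz":21.5,"grip":91},{"tx":290,"ty":-416,"tz":-45,"rx":-5.8,"ry":29.6,"rz":21.5,"grip":91},{"tx":290,"ty":-416,"tz":-45,"rx":-5.8,"ry":29.6,"rz":21.5,"grip":91},{"tx":290,"ty":-416,"tz":-45,"rx":-5.8,"ry":29.6,"rz":21.5,"grip":91},{"tx":290,"ty":-416,"tz":-45,"rx":-5.8,"ry":29.6,"rz":21.5,"grip":91},{"tx":290,"ty":-416,"tz":-45,"rx":-5.8,"ry":29.6,"rz":21.5,"grip":91},{"tx":290,"ty":-416,"tz":-45,"rx":-5.8,"ry":29.6,"rz":21.5,"grip":91},{"tx":290,"ty":-416,"tz":-45,"rx":-5.8,"ry":29.6,"rz":21.5,"grip":91},{"tx":290,"ty":-416,"tz":-45,"rx":-5.8,"ry":29.6,"rz":21.5,"grip":91},{"tx":290,"ty":-416,"tz":-45,"rx":-5.8,"ry":29.6,"rz":21.5,"grip":91},{"tx":290,"ty":-416,"tz":-45,"rx":-5.8,"ry":29.6,"rz":21.5,"grip":91}]'; python3 -c "
from h import *
st();go(LEFT+NRM*(172+100))"
```

```text
clock: 1.43
tcp_pos: [376.2, -152.7, 449.6]
orientation: [3.141, -0.523, 0.007]
force: [-0.2, 0.3, -0.4]
opening: 91.2
grasp_force: 0.0
t 1.43 tcp [ 376.2 -152.7  449.6] grasp-L [ -46.2  303.4 -234.5] grasp-R [ -46.2  133.4 -234.5] roterr [-0.03 -0.03 -0.03] F [-0.2  0.3 -0.4] tau [-0.01  0.26 -0.01] open 91.2 gf 0.0 q [-0.49 -0.25  2.34  0.42  0.62  0.79]
shift [  46.3 -303.3  134.3] turn [0.03 0.03 0.03]
```

```bash
python3 -m crank '[{"tx":0,"ty":-303,"tz":60},{"tx":0,"ty":-303,"tz":60},{"tx":0,"ty":-303,"tz":60},{"tx":0,"ty":-303,"tz":60},{"tx":0,"ty":-303,"tz":60},{"tx":0,"ty":-303,"tz":60},{"tx":0,"ty":-303,"tz":60},{"tx":0,"ty":-303,"tz":60},{"tx":0,"ty":-303,"tz":60},{"tx":46.3,"ty":-303,"tz":134},{"tx":46.3,"ty":-303,"tz":134},{"tx":46.3,"ty":-303,"tz":134},{"tx":46.3,"ty":-303,"tz":134},{"tx":46.3,"ty":-303,"tz":134}]'; python3 - <<'E'
from h import *
st();go(LEFT+NRM*(172+6))
c=[]
for n,roi in (("top",(150,130,290,250)),("scene",(220,130,350,260))):
    p,d=vision.grab_frame(n); np.savez(f"{n}1.npz",p=p,d=d); x0,y0,x1,y1=roi
    c.append(cv2.resize(np.ascontiguousarray(p[y0:y1,x0:x1,::-1]),(400,400*(y1-y0)//(x1-x0)),interpolation=cv2.INTER_CUBIC)[:340])
cv2.imwrite("pics/pre.png",np.hstack(c))
E
```

```text
t 1.43 tcp [ 376.2 -152.7  449.6] grasp-L [ -46.2  303.4 -234.5] grasp-R [ -46.2  133.4 -234.5] roterr [-0.03 -0.03 -0.03] F [-0.2  0.3 -0.4] tau [-0.01  0.26 -0.01] open 91.2 gf 0.0 q [-0.49 -0.25  2.34  0.42  0.62  0.79]
shift [  46.4 -303.4  228.3] turn [0.03 0.03 0.03]invalid input
```

View pics/pre.png

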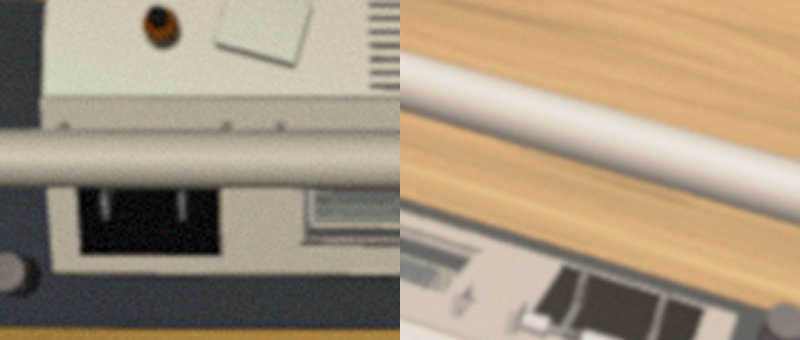

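The move was refused because every key is required. The picture shows an unobstructed view with the hand still away, and the tabs at left-panel (105,205) and (183,205). I'll resend it with all the keys.

```bash
python3 -m crank '[{"tx":0,"ty":-303,"tz":60,"rx":0,"ry":0,"rz":0,"grip":91},{"tx":0,"ty":-303,"tz":60,"rx":0,"ry":0,"rz":0,"grip":91},{"tx":0,"ty":-303,"tz":60,"rx":0,"ry":0,"rz":0,"grip":91},{"tx":0,"ty":-303,"tz":60,"rx":0,"ry":0,"rz":0,"grip":91},{"tx":0,"ty":-303,"tz":60,"rx":0,"ry":0,"rz":0,"grip":91},{"tx":0,"ty":-303,"tz":60,"rx":0,"ry":0,"rz":0,"grip":91},{"tx":0,"ty":-303,"tz":60,"rx":0,"ry":0,"rz":0,"grip":91},{"tx":0,"ty":-303,"tz":60,"rx":0,"ry":0,"rz":0,"grip":91},{"tx":0,"ty":-303,"tz":60,"rx":0,"ry":0,"rz":0,"grip":91},{"tx":46.3,"ty":-303,"tz":134,"rx":0,"ry":0,"rz":0,"grip":91},{"tx":46.3,"ty":-303,"tz":134,"rx":0,"ry":0,"rz":0,"grip":91},{"tx":46.3,"ty":-303,"tz":134,"rx":0,"ry":0,"rz":0,"grip":91},{"tx":46.3,"ty":-303,"tz":134,"rx":0,"ry":0,"rz":0,"grip":91}]'; python3 - <<'E'
from h import *
st();go(LEFT+NRM*(172+6))
c=[]
for n,roi in (("top",(150,150,270,240)),("scene",(240,160,340,260))):
    p,d=vision.grab_frame(n); np.savez(f"{n}1.npz",p=p,d=d); x0,y0,x1,y1=roi
    c.append(cv2.resize(np.ascontiguousarray(p[y0:y1,x0:x1,::-1]),(400,400*(y1-y0)//(x1-x0)),interpolation=cv2.INTER_CUBIC)[:300 if n=="top" else 400])
c[0]=np.vstack([c[0],np.zeros((100,400,3),np.uint8)])
cv2.imwrite("pics/pre2.png",np.hstack(c))
# tab columns from the first top picture: bright runs within the dark plate
g=np.load("top0.npz")["p"].max(2).astype(float)[197:207]; prof=g.mean(0)[180:225]; print(prof.round().astype(int))
for s in (slice(2,14),slice(28,40)):
    w=np.clip(prof[s]-25,0,None); x=180+s.start+(w*np.arange(len(w))).sum()/w.sum()
    print(x,plane("top",[(x,202)],NRM,LEFT))
E
```

```text
clock: 2.62
tcp_pos: [482.9, 150.3, 354.5]
orientation: [3.139, -0.519, 0.005]
force: [-0.6, -1.0, -0.8]
opening: 90.9
grasp_force: 0.0
t 2.62 tcp [482.9 150.3 354.5] grasp-L [ -0.4   1.3 -97.9] grasp-R [  -0.4 -168.7  -97.9] roterr [-0.15 -0.24  0.03] F [-0.6 -1.  -0.8] tau [ 0.06  0.36 -0.02] open 90.9 gf 0.0 q [ 0.28  0.1   2.22 -0.42  0.34  2.2 ]
shift [ 0.1 -1.1 91.9] turn [ 0.15  0.24 -0.03]
[ 9 15 13 14 28 59 82 73 46 24 15 13 14 12 14 14 15 13 13 14 11 15 16 13
 16 12 15 11 12 14 14 27 56 78 67 37 18 12 14 14 15 12 13 15 10]
186.2987804878049 [[612.97816072 184.25893651 118.0433748 ]]
213.2227829848594 [[613.6066267  123.37054827 118.19529102]]
```

View pics/pre2.png

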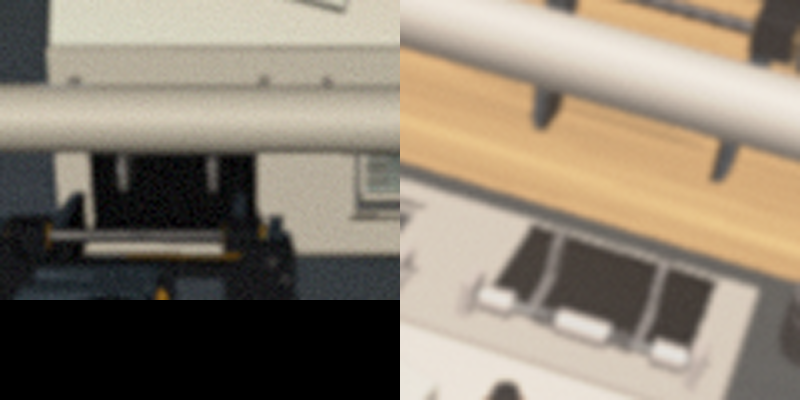

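The view shows the hand poised in front of the door: fingers at right-panel (545,110) and (725,160), straddling the tabs and clear of the bridge. I'll advance partway and watch j5, which is near its limit.

```bash
python3 -m crank '[{"tx":0,"ty":-1,"tz":15,"rx":0.15,"ry":0.24,"rz":0,"grip":91},{"tx":0,"ty":-1,"tz":30,"rx":0.15,"ry":0.24,"rz":0,"grip":91},{"tx":0,"ty":-1,"tz":45,"rx":0.15,"ry":0.24,"rz":0,"grip":91},{"tx":0,"ty":-1,"tz":45,"rx":0.15,"ry":0.24,"rz":0,"grip":91},{"tx":0,"ty":-1,"tz":45,"rx":0.15,"ry":0.24,"rz":0,"grip":91}]'; python3 -c "
from h import *
st();go(LEFT+NRM*(172+6))"
```

```text
clock: 3.13
tcp_pos: [506.2, 157.9, 328.5]
orientation: [3.132, -0.514, 0.006]
force: [-0.7, 0.2, 0.4]
opening: 90.9
grasp_force: 0.0
t 3.13 tcp [506.2 157.9 328.5] grasp-L [  5.9  -5.  -63.8] grasp-R [   5.9 -175.   -63.8] roterr [-0.52 -0.54 -0.03] F [-0.7  0.2  0.4] tau [ 0.03  0.29 -0.01] open 90.9 gf 0.0 q [ 0.28  0.19  2.18 -0.49  0.31  2.28]
shift [-7.   6.  57.9] turn [0.52 0.54 0.03]
```

j5 has hit its 0.31 lower limit, so the full 30° tilt isn't reachable here. A smaller tilt about the tool's y axis keeps the pads parallel to the tabs. I'll fit a rough kinematic model to see how much is needed at both bays.

```bash
cat > kin.py <<'E'
from h import *
from scipy.optimize import least_squares
D=[([-1.2133,.3794,1.7348,0,1.0285,-.0333],[266.57,-647.05,404.08],[-3.14047,0,.39082]),
([-.49,-.25,2.34,.42,.62,.79],[376.2,-152.7,449.6],[3.141,-.523,.007]),
([.28,.10,2.22,-.42,.34,2.2],[482.9,150.3,354.5],[3.139,-.519,.005])]
s=monitor.read_state(); D.append((s["joint_positions"],s["tcp_pos"],s["orientation"]))
D=[(np.array(q),np.array(p),R.from_euler("xyz",o)) for q,p,o in D]
def rz(q,v):
    a0,h,L1,L2,b,L3=v; q2,q3=q[1],q[1]+q[2]
    return np.array([a0+L1*np.sin(q2)+L2*np.sin(q3)-b*np.cos(q3),h+L1*np.cos(q2)+L2*np.cos(q3)+b*np.sin(q3)])
def wr(p,Rg,L3): w=p-Rg.apply([0,0,L3]); return np.array([np.hypot(w[0],w[1]),w[2]]),np.arctan2(w[1],w[0])
v0=np.array([50,400,450,450,0,100.])
f=lambda v:np.r_[np.concatenate([rz(q,v)-wr(p,o,v[5])[0] for q,p,o in D]),(v-v0)*.01]
v=least_squares(f,v0).x
def j5(p,Rg):
    w,a=wr(p,Rg,v[5]); q=least_squares(lambda q:rz([0,*q],v)-w,[.2,2.2]).x; t=q.sum()
    fo=np.array([np.sin(t)*np.cos(a),np.sin(t)*np.sin(a),np.cos(t)]); return np.arccos(fo@Rg.apply([0,0,1])),a,q
if __name__=="__main__":
    print(v.round(),f(v)[:8].round(1)); print([ (round(j5(p,o)[0],3),round(q[4],2),round(q[0],2),round(j5(p,o)[1],2)) for q,p,o in D])
    for d in (0,3,4,5,6,7,8):
        Rg=Rt*R.from_euler("y",d,degrees=True); a=Rg.apply([0,0,1])
        print(d,a.round(2),[round(j5(P+NRM*k-a*172,Rg)[0],3) for P in(LEFT,RIGHT) for k in(100,56,6)])
E
python3 kin.py
```

```text
[ -5. 328. 549. 612. -43.  80.] [-0.   0.2 -0.1 -0.5  0.6  1.5 -0.5 -1.1]
[(np.float64(1.028), np.float64(1.03), np.float64(-1.21), np.float64(-1.18)), (np.float64(0.604), np.float64(0.62), np.float64(-0.49), np.float64(-0.43)), (np.float64(0.359), np.float64(0.34), np.float64(0.28), np.float64(0.33)), (np.float64(0.325), np.float64(0.31), np.float64(0.28), np.float64(0.33))]
0 [ 0.5   0.   -0.87] [np.float64(0.357), np.float64(0.287), np.float64(0.221), np.float64(0.295), np.float64(0.216), np.float64(0.137)]
3 [ 0.54  0.   -0.84] [np.float64(0.308), np.float64(0.243), np.float64(0.188), np.float64(0.226), np.float64(0.146), np.float64(0.067)]
4 [ 0.56  0.   -0.83] [np.float64(0.294), np.float64(0.232), np.float64(0.182), np.float64(0.203), np.float64(0.122), np.float64(0.045)]
5 [ 0.57  0.   -0.82] [np.float64(0.281), np.float64(0.222), np.float64(0.18), np.float64(0.18), np.float64(0.099), np.float64(0.029)]
6 [ 0.59  0.   -0.81] [np.float64(0.269), np.float64(0.215), np.float64(0.18), np.float64(0.157), np.float64(0.076), np.float64(0.03)]
7 [ 0.6  0.  -0.8] [np.float64(0.259), np.float64(0.21), np.float64(0.184), np.float64(0.133), np.float64(0.055), np.float64(0.047)]
8 [ 0.62  0.   -0.79] [np.float64(0.25), np.float64(0.208), np.float64(0.191), np.float64(0.11), np.float64(0.037), np.float64(0.069)]
```

With the wrist flipped (j4≈π), a larger tilt of about 52° stays inside the j5 range. It is also well clear of the bridge, and the pads stay parallel to the tabs. I'll fit a full FK and check this, then plan the flip in free space.

```bash
cat > fk.py <<'E'
from kin import *
Rz=lambda a:R.from_euler("z",a); Ry=lambda a:R.from_euler("y",a)
def fk(q,v,s4=1):
    a0,h,L1,L2,b,L3,lat=v; rr,z=rz(q,v[:6])
    Rg=Rz(q[0])*Ry(q[1]+q[2])*Rz(s4*q[3])*Ry(q[4])*Rz(np.pi/2+q[5])
    return Rz(q[0]).apply([rr,lat,z])+Rg.apply([0,0,L3]),Rg
V={}
for s4 in(1,-1):
    g=lambda v:np.r_[np.concatenate([fk(q,v,s4)[0]-p for q,p,o in D[:4]]),(v-np.r_[v0,0])*.01]
    r=least_squares(g,np.r_[v0,0]); V[s4]=(r.cost,r.x,[((fk(q,r.x,s4)[1].inv()*o).magnitude()).round(3) for q,p,o in D])
S4=min(V,key=lambda k:sum(V[k][2])); W=V[S4][1]
FK=lambda q:fk(q,W,S4)
lo=[-2.77,-.74,0,-1.06,.31,-3.08];hi=[2.77,2.19,2.66,4.2,2.87,3.08]
def ik(p,Rg,q0):
    def e(q): x,o=FK(q); return np.r_[(x-p)/300,(o.inv()*Rg).as_rotvec()]
    r=least_squares(e,np.clip(q0,np.array(lo)+.01,np.array(hi)-.01),bounds=(lo,hi)); return r.x,np.linalg.norm(r.fun)
if __name__=="__main__":
    print(S4,V[S4][0],W.round(1),V[S4][2])
    for d in (20,22,24,26):
        Rg=Rt*Ry(np.radians(d)); a=Rg.apply([0,0,1])
        for P in(LEFT,RIGHT):
            for k in(120,60,10):
                q,e=ik(P+NRM*k-a*172,Rg,[.2,.3,2.2,2.8,.4,-.9]); print(d,"L" if P is LEFT else "R",k,q.round(2),round(e,4))
E
python3 fk.py
```

```text
Traceback (most recent call last):
  File "fk.py", line 10, in <module>
    r=least_squares(g,np.r_[v0,0]); V[s4]=(r.cost,r.x,[((fk(q,r.x,s4)[1].inv()*o).magnitude()).round(3) for q,p,o in D])
                                                       ^^^^^^^^^^^^^^^^^^^^^^^^^^^^^^^^^^^^^^^^^^^^^
AttributeError: 'float' object has no attribute 'round'
```

```bash
sed -i 's/((fk(q,r.x,s4)\[1\].inv()\*o).magnitude()).round(3)/round((fk(q,r.x,s4)[1].inv()*o).magnitude(),3)/' fk.py; python3 fk.py
```

```text
1 5.980689225894245 [ -7.1 328.9 550.6 613.9 -44.2  81.1  23. ] [0.0, 0.007, 0.011, 0.0]
20 L 120 [ 0.34  0.06  2.37  4.2   0.31 -2.39] 0.0256
20 L 60 [ 0.31  0.22  2.33  3.91  0.34 -2.11] 0.0
20 L 10 [ 0.29  0.34  2.28  3.74  0.4  -1.94] 0.0
20 R 120 [-0.14  0.04  2.43  2.64  0.31 -1.17] 0.0935
20 R 60 [-0.11  0.18  2.38  2.84  0.31 -1.36] 0.0111
20 R 10 [-0.1   0.32  2.33  2.92  0.38 -1.43] 0.0
22 L 120 [ 0.34  0.06  2.38  4.12  0.32 -2.31] 0.0
22 L 60 [ 0.31  0.22  2.34  3.83  0.38 -2.03] 0.0
22 L 10 [ 0.3   0.35  2.29  3.69  0.45 -1.89] 0.0
22 R 120 [-0.13  0.04  2.44  2.72  0.31 -1.24] 0.0575
22 R 60 [-0.11  0.19  2.39  2.87  0.35 -1.39] 0.0
22 R 10 [-0.1   0.33  2.33  2.94  0.43 -1.45] 0.0
24 L 120 [ 0.34  0.07  2.39  4.02  0.36 -2.21] 0.0
24 L 60 [ 0.32  0.23  2.34  3.78  0.43 -1.97] 0.0
24 L 10 [ 0.3   0.37  2.3   3.66  0.5  -1.86] 0.0
24 R 120 [-0.12  0.03  2.45  2.77  0.31 -1.29] 0.0208
24 R 60 [-0.11  0.2   2.4   2.9   0.4  -1.42] 0.0
24 R 10 [-0.1   0.34  2.34  2.95  0.49 -1.47] 0.0
26 L 120 [ 0.35  0.08  2.4   3.93  0.4  -2.13] 0.0
26 L 60 [ 0.32  0.25  2.35  3.73  0.48 -1.92] 0.0
26 L 10 [ 0.3   0.38  2.3   3.63  0.55 -1.82] 0.0
26 R 120 [-0.12  0.03  2.46  2.81  0.33 -1.33] 0.0
26 R 60 [-0.11  0.21  2.4   2.92  0.46 -1.44] 0.0
26 R 10 [-0.1   0.35  2.35  2.96  0.54 -1.48] 0.0
```

```bash
cat > plan.py <<'E'
from fk import *
D23=Rt*Ry(np.radians(23)); AX=D23.apply([0,0,1])
def clr(p,Rg):
    a=Rg.apply([0,0,1]); X=p+a*np.linspace(-80,191,40)[:,None]; return np.hypot(X[:,0]-617.5,X[:,2]-304).min()-19
def rel(T0,p,Rg):
    t=T0[1].inv().apply(p-T0[0]); r=(T0[1].inv()*Rg).as_rotvec(degrees=True)
    return [int(round(x)) for x in t]+[round(x,1) for x in r]
def now():
    s=monitor.read_state(); return s["tcp_pos"],R.from_euler("xyz",s["orientation"])
E
python3 - <<'E'
from plan import *
A=np.array([.1,-.4,2.5,-.3,.45,2.1]); B=np.array([.1,-.4,2.5,3.5,.45,-1.7])
T0=now(); TA=FK(A); print("to A",TA[0].round(),rel(T0,*TA),clr(*TA))
for i in range(1,21):
    T=FK(A+(B-A)*i/20); print(rel(TA,*T),T[0].round().tolist(),round(clr(*T)))
TB=FK(B); q=B
P=LEFT+NRM*60-AX*172
for back in(150,100,50,0):
    q,e=ik(P-AX*back,D23,[.3,.1,2.4,3.8,.4,-2]); print(back,q.round(2),round(e,4),rel(TB,P-AX*back,D23),round(clr(P-AX*back,D23)))
E
```

```text
to A [329.  46. 422.] [-109, 113, -168, np.float64(-3.2), np.float64(6.2), np.float64(10.6)] 162.86128578651258
[-3, -6, 0, np.float64(4.3), np.float64(-2.0), np.float64(-1.1)] [328.0, 52.0, 421.0] 168
[-5, -12, -1, np.float64(8.9), np.float64(-3.1), np.float64(-2.1)] [327.0, 59.0, 421.0] 171
[-5, -19, -2, np.float64(13.6), np.float64(-3.4), np.float64(-3.1)] [327.0, 65.0, 422.0] 170
[-5, -25, -4, np.float64(18.4), np.float64(-2.8), np.float64(-3.9)] [328.0, 72.0, 424.0] 167
[-3, -31, -6, np.float64(22.9), np.float64(-1.2), np.float64(-4.7)] [329.0, 78.0, 427.0] 161
[0, -37, -9, np.float64(27.1), np.float64(1.1), np.float64(-5.2)] [331.0, 83.0, 431.0] 154
[4, -42, -12, np.float64(30.9), np.float64(4.2), np.float64(-5.6)] [333.0, 87.0, 435.0] 147
[8, -46, -15, np.float64(34.0), np.float64(8.0), np.float64(-5.8)] [336.0, 90.0, 441.0] 139
[14, -48, -17, np.float64(36.3), np.float64(12.3), np.float64(-5.8)] [339.0, 92.0, 446.0] 133
[19, -50, -20, np.float64(37.8), np.float64(16.9), np.float64(-5.5)] [342.0, 93.0, 452.0] 130
[26, -50, -23, np.float64(38.5), np.float64(21.8), np.float64(-5
[... 656 characters left out ...]
.6)] [363.0, 60.0, 482.0] 156
[60, -17, -29, np.float64(14.6), np.float64(47.9), np.float64(2.7)] [363.0, 54.0, 481.0] 154
[60, -10, -27, np.float64(9.7), np.float64(47.7), np.float64(3.6)] [363.0, 47.0, 480.0] 150
150 [ 0.4  -0.16  2.53  4.2   0.33 -2.37] 0.0731 [-133, -79, -26, np.float64(0.4), np.float64(-31.3), np.float64(-11.3)] 125
100 [ 0.39 -0.04  2.47  4.2   0.35 -2.36] 0.0 [-159, -76, 17, np.float64(0.4), np.float64(-31.3), np.float64(-11.3)] 107
50 [ 0.35  0.1   2.41  3.96  0.38 -2.14] 0.0 [-185, -74, 59, np.float64(0.4), np.float64(-31.3), np.float64(-11.3)] 104
0 [ 0.32  0.23  2.34  3.8   0.41 -2.  ] 0.0 [-210, -72, 102, np.float64(0.4), np.float64(-31.3), np.float64(-11.3)] 104
```

```bash
python3 -m crank '[{"tx":-30,"ty":20,"tz":-80,"rx":0,"ry":0,"rz":0,"grip":91},{"tx":-30,"ty":20,"tz":-80,"rx":0,"ry":0,"rz":0,"grip":91},{"tx":-109,"ty":113,"tz":-168,"rx":-3.2,"ry":6.2,"rz":10.6,"grip":91},{"tx":-109,"ty":113,"tz":-168,"rx":-3.2,"ry":6.2,"rz":10.6,"grip":91},{"tx":-109,"ty":113,"tz":-168,"rx":-3.2,"ry":6.2,"rz":10.6,"grip":91},{"tx":-109,"ty":113,"tz":-168,"rx":-3.2,"ry":6.2,"rz":10.6,"grip":91},{"tx":-109,"ty":113,"tz":-168,"rx":-3.2,"ry":6.2,"rz":10.6,"grip":91},{"tx":-109,"ty":113,"tz":-168,"rx":-3.2,"ry":6.2,"rz":10.6,"grip":91},{"tx":-109,"ty":113,"tz":-168,"rx":-3.2,"ry":6.2,"rz":10.6,"grip":91}]'; python3 - <<'E'
from plan import *
st(); print(rel(now(),*FK(np.array([.1,-.4,2.5,-.3,.45,2.1]))))
E
```

```text
clock: 3.88
tcp_pos: [329.2, 45.6, 422.1]
orientation: [-3.087, -0.62, -0.216]
force: [0.2, 0.4, -0.1]
opening: 91.2
grasp_force: 0.0
t 3.88 tcp [329.2  45.6 422.1] grasp-L [ -83.3  117.5 -234.9] grasp-R [ -83.3  -52.5 -234.9] roterr [-3.76  5.81 10.55] F [ 0.2  0.4 -0.1] tau [0.07 0.38 0.01] open 91.2 gf 0.0 q [ 0.1  -0.4   2.5  -0.3   0.45  2.1 ]
[-1, 0, -1, np.float64(-0.0), np.float64(-0.1), np.float64(-0.0)]
```

The model matches exactly. Now the flip.

```bash
python3 -m crank '[{"tx":-3,"ty":-6,"tz":0,"rx":4.3,"ry":-2.0,"rz":-1.1,"grip":91},{"tx":-5,"ty":-12,"tz":-1,"rx":8.9,"ry":-3.1,"rz":-2.1,"grip":91},{"tx":-5,"ty":-19,"tz":-2,"rx":13.6,"ry":-3.4,"rz":-3.1,"grip":91},{"tx":-5,"ty":-25,"tz":-4,"rx":18.4,"ry":-2.8,"rz":-3.9,"grip":91},{"tx":-3,"ty":-31,"tz":-6,"rx":22.9,"ry":-1.2,"rz":-4.7,"grip":91},{"tx":0,"ty":-37,"tz":-9,"rx":27.1,"ry":1.1,"rz":-5.2,"grip":91},{"tx":4,"ty":-42,"tz":-12,"rx":30.9,"ry":4.2,"rz":-5.6,"grip":91},{"tx":8,"ty":-46,"tz":-15,"rx":34.0,"ry":8.0,"rz":-5.8,"grip":91},{"tx":14,"ty":-48,"tz":-17,"rx":36.3,"ry":12.3,"rz":-5.8,"grip":91},{"tx":19,"ty":-50,"tz":-20,"rx":37.8,"ry":16.9,"rz":-5.5,"grip":91},{"tx":26,"ty":-50,"tz":-23,"rx":38.5,"ry":21.8,"rz":-5.1,"grip":91},{"tx":32,"ty":-50,"tz":-25,"rx":38.2,"ry":26.7,"rz":-4.5,"grip":91},{"tx":38,"ty":-48,"tz":-27,"rx":36.9,"ry":31.5,"rz":-3.7,"grip":91},{"tx":43,"ty":-44,"tz":-29,"rx":34.8,"ry":35.9,"rz":-2.7,"grip":91},{"tx":49,"ty":-40,"tz":-30,"rx":31.9,"ry":39.8,"rz":-1.7,"grip":91},{"tx":53,"ty":-35,"tz":-31,"rx":28.2,"ry":43.1,"rz":-0.6,"grip":91},{"tx":56,"ty":-29,"tz":-31,"rx":24.0,"ry":45.6,"rz":0.5,"grip":91},{"tx":59,"ty":-23,"tz":-30,"rx":19.4,"ry":47.2,"rz":1.6,"grip":91},{"tx":60,"ty":-17,"tz":-29,"rx":14.6,"ry":47.9,"rz":2.7,"grip":91},{"tx":60,"ty":-10,"tz":-27,"rx":9.7,"ry":47.7,"rz":3.6,"grip":91}]'; python3 - <<'E'
from plan import *
st(); P=LEFT+NRM*60-AX*172; s=monitor.read_state()
for b in(80,0): print(rel(now(),P-AX*b,D23))
# check joint path to the back pose
p0,R0=now(); p1=P-AX*80; rv=(R0.inv()*D23).as_rotvec(); q=s["joint_positions"]
for f in np.linspace(.1,1,10):
    p=p0+(p1-p0)*f; o=R0*R.from_rotvec(rv*f); q,e=ik(p,o,q); print(q.round(2),round(e,4),round(clr(p,o)))
E
```

```text
clock: 5.55
tcp_pos: [364.3, 50.8, 479.2]
orientation: [-2.021, -1.352, -1.133]
force: [0.2, -0.5, 0.4]
opening: 90.9
grasp_force: 0.0
t 5.55 tcp [364.3  50.8 479.2] grasp-L [  99.6  101.1 -337.8] grasp-R [  99.6  -68.9 -337.8] roterr [ 4.98 54.45 10.71] F [ 0.2 -0.5  0.4] tau [ 0.07  0.53 -0.01] open 90.9 gf 0.0 q [ 0.1  -0.39  2.49  3.37  0.44 -1.57]
[-169, -68, 36, np.float64(-2.7), np.float64(-31.5), np.float64(-11.2)]
[-210, -60, 104, np.float64(-2.7), np.float64(-31.5), np.float64(-11.2)]
[ 0.13 -0.36  2.49  3.44  0.43 -1.65] 0.0 126
[ 0.16 -0.32  2.5   3.51  0.42 -1.72] 0.0 103
[ 0.19 -0.29  2.49  3.58  0.41 -1.79] 0.0 82
[ 0.22 -0.25  2.49  3.65  0.4  -1.86] 0.0 64
[ 0.25 -0.21  2.49  3.73  0.39 -1.93] 0.0 51
[ 0.27 -0.16  2.48  3.8   0.38 -2.  ] 0.0 47
[ 0.3  -0.12  2.47  3.88  0.38 -2.07] 0.0 53
[ 0.32 -0.08  2.46  3.95  0.37 -2.14] 0.0 66
[ 0.35 -0.03  2.45  4.03  0.36 -2.21] 0.0 84
[ 0.37  0.01  2.44  4.11  0.35 -2.28] 0.0 104
```

```bash
python3 -m crank '[{"tx":-17,"ty":-7,"tz":-4,"rx":-0.5,"ry":-6.3,"rz":-2.2,"grip":91},{"tx":-40,"ty":-15,"tz":-4,"rx":-1.1,"ry":-12.6,"rz":-4.5,"grip":91},{"tx":-65,"ty":-26,"tz":0,"rx":-1.6,"ry":-18.9,"rz":-6.7,"grip":91},{"tx":-95,"ty":-38,"tz":8,"rx":-2.2,"ry":-25.2,"rz":-9,"grip":91},{"tx":-125,"ty":-50,"tz":18,"rx":-2.7,"ry":-31.5,"rz":-11.2,"grip":91},{"tx":-155,"ty":-60,"tz":28,"rx":-2.7,"ry":-31.5,"rz":-11.2,"grip":91},{"tx":-169,"ty":-68,"tz":36,"rx":-2.7,"ry":-31.5,"rz":-11.2,"grip":91},{"tx":-190,"ty":-64,"tz":70,"rx":-2.7,"ry":-31.5,"rz":-11.2,"grip":91},{"tx":-210,"ty":-60,"tz":104,"rx":-2.7,"ry":-31.5,"rz":-11.2,"grip":91},{"tx":-210,"ty":-60,"tz":104,"rx":-2.7,"ry":-31.5,"rz":-11.2,"grip":91},{"tx":-210,"ty":-60,"tz":104,"rx":-2.7,"ry":-31.5,"rz":-11.2,"grip":91}]'; python3 - <<'E'
from plan import *
st(); L=LEFT+[0,.3,0]
for k in(60,10): print(k,rel(now(),L+NRM*k-AX*172,D23))
for n in("top","scene"):
    p,d=vision.grab_frame(n); np.savez(f"{n}2.npz",p=p,d=d)
    if n=="scene": cv2.imwrite("pics/pg.png",cv2.resize(np.ascontiguousarray(p[130:270,220:360,::-1]),(560,560),interpolation=cv2.INTER_CUBIC))
E
```

```text
clock: 6.47
tcp_pos: [450.1, 151.1, 273.9]
orientation: [3.14, -0.922, 0.009]
force: [0.8, -0.3, 0.7]
opening: 91.1
grasp_force: 0.0
t 6.47 tcp [450.1 151.1 273.9] grasp-L [ -1.6  -0.3 -58. ] grasp-R [  -1.6 -170.3  -58. ] roterr [ 0.04 22.85 -0.12] F [ 0.8 -0.3  0.7] tau [ 0.01  0.47 -0.03] open 91.1 gf 0.0 q [ 0.31  0.24  2.34  3.79  0.41 -1.99]
60 [2, 0, -1, np.float64(-0.1), np.float64(0.2), np.float64(0.1)]
10 [-18, 0, 45, np.float64(-0.1), np.float64(0.2), np.float64(0.1)]
```

View pics/pg.png

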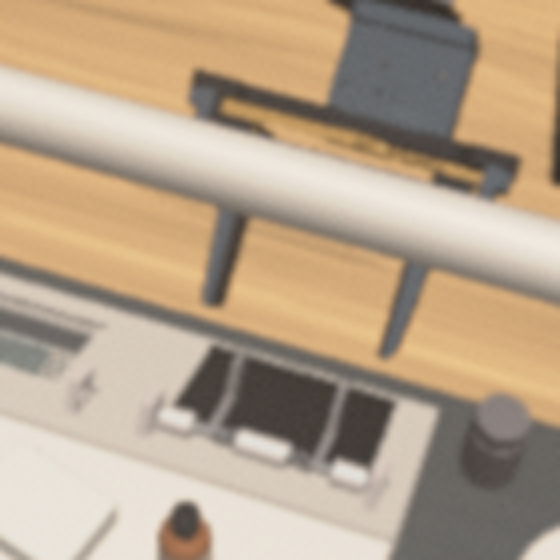

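The view shows the fingers at (215,300) and (390,350) straddling the tabs at (230,390) and (335,410), clear of the bridge. Next I'll descend along the normal.

```bash
python3 -m crank '[{"tx":-2,"ty":0,"tz":9,"rx":-0.1,"ry":0.2,"rz":0.1,"grip":91},{"tx":-6,"ty":0,"tz":18,"rx":-0.1,"ry":0.2,"rz":0.1,"grip":91},{"tx":-10,"ty":0,"tz":27,"rx":-0.1,"ry":0.2,"rz":0.1,"grip":91},{"tx":-14,"ty":0,"tz":36,"rx":-0.1,"ry":0.2,"rz":0.1,"grip":91},{"tx":-16,"ty":0,"tz":41,"rx":-0.1,"ry":0.2,"rz":0.1,"grip":91},{"tx":-18,"ty":0,"tz":45,"rx":-0.1,"ry":0.2,"rz":0.1,"grip":91},{"tx":-18,"ty":0,"tz":45,"rx":-0.1,"ry":0.2,"rz":0.1,"grip":91},{"tx":-18,"ty":0,"tz":45,"rx":-0.1,"ry":0.2,"rz":0.1,"grip":91}]'; python3 - <<'E'
from plan import *
st(); print(rel(now(),LEFT+[0,.3,0]+NRM*10-AX*172,D23))
E
```

```text
clock: 7.23
tcp_pos: [474.5, 150.8, 236.1]
orientation: [-3.14, -0.933, 0.004]
force: [-0.4, 0.4, -0.4]
opening: 91.3
grasp_force: 0.0
t 7.23 tcp [474.5 150.8 236.1] grasp-L [  2.3   0.3 -13.8] grasp-R [   2.3 -169.7  -13.8] roterr [1.000e-02 2.343e+01 8.000e-02] F [-0.4  0.4 -0.4] tau [ 0.05  0.47 -0.02] open 91.3 gf 0.0 q [ 0.3   0.35  2.3   3.67  0.48 -1.87]
[-2, -1, 3, np.float64(0.0), np.float64(-0.4), np.float64(-0.1)]
```

```bash
python3 -m crank '[{"tx":-2,"ty":0,"tz":3,"rx":0,"ry":-0.4,"rz":0,"grip":91},{"tx":-2,"ty":0,"tz":3,"rx":0,"ry":-0.4,"rz":0,"grip":80},{"tx":-2,"ty":0,"tz":3,"rx":0,"ry":-0.4,"rz":0,"grip":74},{"tx":-2,"ty":0,"tz":3,"rx":0,"ry":-0.4,"rz":0,"grip":70},{"tx":-2,"ty":0,"tz":3,"rx":0,"ry":-0.4,"rz":0,"grip":67},{"tx":-2,"ty":0,"tz":3,"rx":0,"ry":-0.4,"rz":0,"grip":65},{"tx":-2,"ty":0,"tz":3,"rx":0,"ry":-0.4,"rz":0,"grip":63},{"tx":-2,"ty":0,"tz":3,"rx":0,"ry":-0.4,"rz":0,"grip":63}]'; python3 - <<'E'
from plan import *
st()
E
```

```text
clock: 7.9
tcp_pos: [475.9, 150.7, 232.2]
orientation: [-3.14, -0.925, 0.004]
force: [-0.7, -0.2, 1.6]
opening: 63.1
grasp_force: 4.4
t 7.9 tcp [475.9 150.7 232.2] grasp-L [ 0.3  0.5 -9.2] grasp-R [   0.3 -169.5   -9.2] roterr [-1.0e-02  2.3e+01  8.0e-02] F [-0.7 -0.2  1.6] tau [0.04 0.41 0.02] open 63.1 gf 4.4 q [ 0.3   0.36  2.3   3.66  0.48 -1.86]
```

Both pads are touching with almost no side force, so the hand is centred. Now to pinch the tabs home.

```bash
python3 -m crank '[{"tx":0,"ty":0,"tz":0,"rx":0,"ry":0,"rz":0,"grip":58},{"tx":0,"ty":0,"tz":0,"rx":0,"ry":0,"rz":0,"grip":54},{"tx":0,"ty":0,"tz":0,"rx":0,"ry":0,"rz":0,"grip":50},{"tx":0,"ty":0,"tz":0,"rx":0,"ry":0,"rz":0,"grip":46},{"tx":0,"ty":0,"tz":0,"rx":0,"ry":0,"rz":0,"grip":42},{"tx":0,"ty":0,"tz":0,"rx":0,"ry":0,"rz":0,"grip":38},{"tx":0,"ty":0,"tz":0,"rx":0,"ry":0,"rz":0,"grip":38},{"tx":0,"ty":0,"tz":0,"rx":0,"ry":0,"rz":0,"grip":38},{"tx":0,"ty":0,"tz":0,"rx":0,"ry":0,"rz":0,"grip":38}]'; python3 - <<'E'
from plan import *
st()
E
```

```text
clock: 8.65
tcp_pos: [475.9, 150.7, 232.2]
orientation: [-3.14, -0.925, 0.004]
force: [-5.5, -0.2, 6.2]
opening: 43.4
grasp_force: 30.0
t 8.65 tcp [475.9 150.7 232.2] grasp-L [ 0.3  0.5 -9.2] grasp-R [   0.3 -169.5   -9.2] roterr [-1.000e-02  2.301e+01  8.000e-02] F [-5.5 -0.2  6.2] tau [0.03 0.19 0.06] open 43.4 gf 30.0 q [ 0.3   0.36  2.3   3.66  0.48 -1.86]
```

```bash
python3 -m crank '[{"tx":1.2,"ty":0,"tz":-2.8,"rx":0,"ry":0,"rz":0,"grip":38},{"tx":2.3,"ty":0,"tz":-5.5,"rx":0,"ry":0,"rz":0,"grip":38},{"tx":3.9,"ty":0,"tz":-9.2,"rx":0,"ry":0,"rz":0,"grip":38},{"tx":3.9,"ty":0,"tz":-9.2,"rx":0,"ry":0,"rz":0,"grip":38},{"tx":7.8,"ty":0,"tz":-18.4,"rx":0,"ry":0,"rz":0,"grip":38},{"tx":11.7,"ty":0,"tz":-27.6,"rx":0,"ry":0,"rz":0,"grip":38},{"tx":15.6,"ty":0,"tz":-36.8,"rx":0,"ry":0,"rz":0,"grip":38},{"tx":18.4,"ty":0,"tz":-43.3,"rx":0,"ry":0,"rz":0,"grip":38},{"tx":18.4,"ty":0,"tz":-43.3,"rx":0,"ry":0,"rz":0,"grip":38},{"tx":18.4,"ty":0,"tz":-43.3,"rx":0,"ry":0,"rz":0,"grip":38}]'; python3 - <<'E'
from plan import *
st()
c=[]
for n,roi in (("top",(150,150,270,240)),("scene",(230,150,330,250))):
    p,d=vision.grab_frame(n); np.savez(f"{n}3.npz",p=p,d=d); x0,y0,x1,y1=roi
    c.append(cv2.resize(np.ascontiguousarray(p[y0:y1,x0:x1,::-1]),(400,300 if n=="top" else 400),interpolation=cv2.INTER_CUBIC))
c[0]=np.vstack([c[0],np.zeros((100,400,3),np.uint8)])
cv2.imwrite("pics/lift.png",np.hstack(c))
E
```

```text
clock: 9.48
tcp_pos: [452.5, 150.6, 273.1]
orientation: [-3.14, -0.926, 0.004]
force: [0.0, -0.2, -1.4]
opening: 43.2
grasp_force: 29.9
t 9.48 tcp [452.5 150.6 273.1] grasp-L [  0.6   0.4 -56.4] grasp-R [   0.6 -169.6  -56.4] roterr [1.000e-02 2.303e+01 9.000e-02] F [ 0.  -0.2 -1.4] tau [ 0.01  0.76 -0.02] open 43.2 gf 29.9 q [ 0.31  0.24  2.34  3.78  0.42 -1.98]
```

View pics/lift.png

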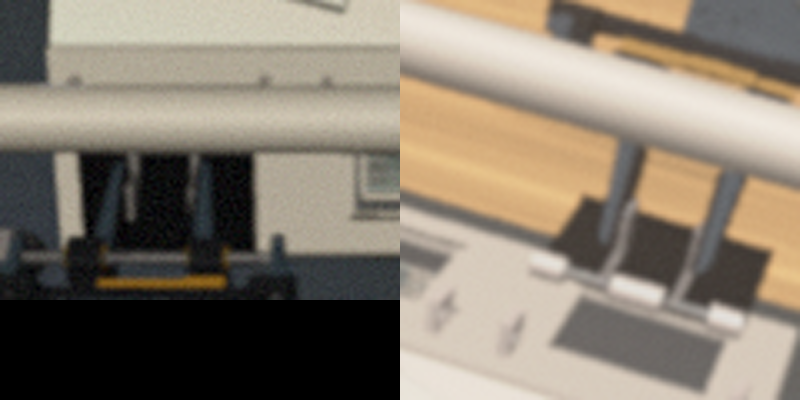

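The door is off, parallel to the face, and the opening below it is empty. Before traversing, I'll find the lug centres in the first top view to check the bay-to-bay shift and the lateral centring.

```bash
python3 - <<'E'
from plan import *
g=np.load("top1.npz")["p"].max(2).astype(float)  # clear of hand there
g0=np.load("top0.npz")["p"].max(2).astype(float)
g=(g+g0)/2
for r in range(171,178): print(r,[int(v) for v in g[r,166:180]],"|",[int(v) for v in g[r,300:312]])
ys=[]
for x0 in(172,229,248,305):
    w=g[172:177,x0-6:x0+7].mean(0); b=np.median(np.r_[w[:3],w[-3:]]); d=np.clip(b-w-4,0,None); x=(d*np.arange(x0-6,x0+7)).sum()/d.sum()
    P=plane("top",[(x,174.3)],NRM,LEFT-4*NRM)[0]; ys.append(P); print(round(x,2),P.round(1))
ys=np.array(ys); print("bay centres",(ys[0]+ys[1])/2,(ys[2]+ys[3])/2, "expected hinge x",LEFT[0]+45*.866)
# held door in top3: lateral edges and near edge
h=np.load("top3.npz")["p"].max(2).astype(float)
for r in(200,206,212,218,222): print(r,h[r,168:184].astype(int).tolist(),h[r,218:234].astype(int).tolist())
E
```

```text
171 [172, 175, 174, 173, 173, 173, 167, 171, 173, 171, 177, 171, 170, 173] | [172, 172, 172, 171, 172, 171, 171, 171, 171, 172, 173, 172]
172 [174, 174, 169, 170, 167, 157, 154, 157, 165, 173, 170, 173, 173, 174] | [173, 175, 175, 168, 163, 165, 168, 168, 172, 174, 176, 177]
173 [172, 171, 175, 163, 152, 136, 132, 135, 152, 169, 173, 173, 174, 176] | [173, 176, 171, 158, 147, 141, 147, 161, 168, 172, 172, 173]
174 [170, 166, 166, 161, 140, 124, 113, 121, 144, 159, 168, 165, 166, 166] | [163, 161, 152, 139, 121, 115, 125, 139, 157, 161, 163, 166]
175 [154, 155, 155, 146, 136, 134, 130, 127, 141, 150, 149, 151, 147, 150] | [131, 133, 130, 114, 99, 98, 103, 118, 129, 138, 134, 135]
176 [149, 145, 148, 147, 141, 146, 140, 140, 147, 147, 147, 146, 142, 146] | [124, 125, 124, 121, 115, 117, 120, 114, 125, 124, 126, 123]
177 [154, 159, 151, 153, 157, 154, 157, 154, 158, 155, 152, 156, 150, 154] | [143, 145, 143, 141, 145, 141, 143, 143, 141, 140, 144, 141]
171.96 [670.7 213.7 146.8]
228.69 [671.6  88.  147. ]
247.59 [672.   46.5 147. ]
304.96 [673.3 -79.8 147.4]
bay centres [671.14428289 150.89733825 146.89063526] [672.67843125 -16.63407428 147.19601801] expected hinge x 656.57
200 [177, 181, 177, 174, 158, 107, 44, 19, 9, 16, 10, 12, 22, 10, 16, 28] [18, 12, 1, 10, 17, 12, 9, 43, 108, 156, 173, 175, 176, 173, 176, 178]
206 [170, 173, 178, 175, 178, 150, 84, 22, 11, 19, 6, 11, 12, 21, 39, 55] [16, 12, 12, 14, 17, 12, 16, 51, 116, 159, 172, 178, 177, 177, 174, 176]
212 [165, 180, 176, 173, 173, 157, 100, 41, 16, 12, 12, 18, 32, 43, 51, 58] [13, 8, 21, 13, 12, 8, 16, 34, 87, 143, 175, 176, 178, 174, 177, 180]
218 [139, 175, 176, 176, 178, 171, 130, 73, 21, 25, 32, 49, 54, 56, 58, 53] [23, 9, 11, 18, 11, 16, 11, 40, 86, 143, 174, 176, 179, 176, 177, 174]
222 [124, 130, 87, 39, 28, 21, 26, 16, 33, 28, 23, 21, 28, 35, 44, 38] [19, 15, 15, 13, 16, 11, 11, 24, 74, 137, 172, 182, 155, 111, 74, 63]
```

The lug marks give bay centres 170 mm apart after scaling, with the left one at y≈152.6, so the held door (y≈151.5) is roughly centred. I'll traverse about 169.5 mm.

```bash
python3 -m crank '[{"tx":0,"ty":15,"tz":0,"rx":0,"ry":0,"rz":0,"grip":38},{"tx":0,"ty":35,"tz":0,"rx":0,"ry":0,"rz":0,"grip":38},{"tx":0,"ty":55,"tz":0,"rx":0,"ry":0,"rz":0,"grip":38},{"tx":0,"ty":75,"tz":0,"rx":0,"ry":0,"rz":0,"grip":38},{"tx":0,"ty":95,"tz":0,"rx":0,"ry":0,"rz":0,"grip":38},{"tx":0,"ty":115,"tz":0,"rx":0,"ry":0,"rz":0,"grip":38},{"tx":0,"ty":135,"tz":0,"rx":0,"ry":0,"rz":0,"grip":38},{"tx":0,"ty":155,"tz":0,"rx":0,"ry":0,"rz":0,"grip":38},{"tx":0,"ty":165,"tz":0,"rx":0,"ry":0,"rz":0,"grip":38},{"tx":0,"ty":169.5,"tz":0,"rx":0,"ry":0,"rz":0,"grip":38},{"tx":0,"ty":169.5,"tz":0,"rx":0,"ry":0,"rz":0,"grip":38},{"tx":0,"ty":169.5,"tz":0,"rx":0,"ry":0,"rz":0,"grip":38},{"tx":0,"ty":169.5,"tz":0,"rx":0,"ry":0,"rz":0,"grip":38}]'; python3 - <<'E'
from plan import *
st()
c=[]
for n,roi in (("top",(215,150,335,240)),("scene",(165,130,275,240))):
    p,d=vision.grab_frame(n); np.savez(f"{n}4.npz",p=p,d=d); x0,y0,x1,y1=roi
    c.append(cv2.resize(np.ascontiguousarray(p[y0:y1,x0:x1,::-1]),(400,300 if n=="top" else 400),interpolation=cv2.INTER_CUBIC))
c[0]=np.vstack([c[0],np.zeros((100,400,3),np.uint8)])
cv2.imwrite("pics/over.png",np.hstack(c))
E
```

```text
clock: 10.67
tcp_pos: [453.3, -18.4, 272.6]
orientation: [-3.14, -0.925, 0.004]
force: [-0.6, 0.7, -2.4]
opening: 43.3
grasp_force: 29.9
t 10.67 tcp [453.3 -18.4 272.6] grasp-L [ -0.  169.4 -56. ] grasp-R [ -0.   -0.6 -56. ] roterr [2.000e-02 2.298e+01 6.000e-02] F [-0.6  0.7 -2.4] tau [0.02 0.76 0.01] open 43.3 gf 29.9 q [-0.11  0.21  2.39  2.9   0.39 -1.41]
```

View pics/over.png

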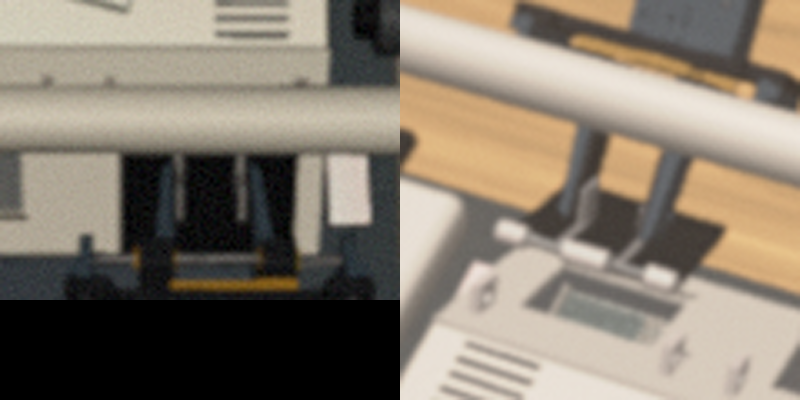

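The door hangs squarely over the bay with the cassette: the lugs at right-panel (487,290) and (675,355) bracket its ends. Lowering it in stages.

```bash
python3 -m crank '[{"tx":-3.9,"ty":0,"tz":9.2,"rx":0,"ry":0,"rz":0,"grip":38},{"tx":-7.5,"ty":0,"tz":18,"rx":0,"ry":0,"rz":0,"grip":38},{"tx":-9.5,"ty":0,"tz":23,"rx":0,"ry":0,"rz":0,"grip":38},{"tx":-11.3,"ty":0,"tz":27,"rx":0,"ry":0,"rz":0,"grip":38},{"tx":-12.9,"ty":0,"tz":31,"rx":0,"ry":0,"rz":0,"grip":38},{"tx":-14.5,"ty":0,"tz":35,"rx":0,"ry":0,"rz":0,"grip":38},{"tx":-14.5,"ty":0,"tz":35,"rx":0,"ry":0,"rz":0,"grip":38},{"tx":-14.5,"ty":0,"tz":35,"rx":0,"ry":0,"rz":0,"grip":38}]'; python3 -c "
from plan import *
st()"
```

```text
clock: 11.43
tcp_pos: [472.5, -18.7, 240.0]
orientation: [-3.14, -0.925, 0.004]
force: [0.4, -0.2, -1.1]
opening: 43.3
grasp_force: 29.9
t 11.43 tcp [472.5 -18.7 240. ] grasp-L [  0.3 169.9 -18.1] grasp-R [  0.3  -0.1 -18.1] roterr [-0.   22.98  0.08] F [ 0.4 -0.2 -1.1] tau [0.03 0.77 0.08] open 43.3 gf 29.9 q [-0.1   0.31  2.35  2.94  0.45 -1.45]
```

```bash
python3 -m crank '[{"tx":-1,"ty":0,"tz":2.5,"rx":0,"ry":0,"rz":0,"grip":38},{"tx":-2,"ty":0,"tz":5,"rx":0,"ry":0,"rz":0,"grip":38},{"tx":-3,"ty":0,"tz":7,"rx":0,"ry":0,"rz":0,"grip":38},{"tx":-3.4,"ty":0,"tz":8.1,"rx":0,"ry":0,"rz":0,"grip":38},{"tx":-3.4,"ty":0,"tz":8.1,"rx":0,"ry":0,"rz":0,"grip":38},{"tx":-3.4,"ty":0,"tz":8.1,"rx":0,"ry":0,"rz":0,"grip":38}]'; python3 -c "
from plan import *
st()"
```

```text
clock: 11.93
tcp_pos: [476.9, -18.8, 232.5]
orientation: [-3.14, -0.925, 0.004]
force: [-0.7, -0.3, -1.5]
opening: 43.7
grasp_force: 29.9
t 11.93 tcp [476.9 -18.8 232.5] grasp-L [  0.3 170.   -9.4] grasp-R [ 0.3 -0.  -9.4] roterr [-1.000e-02  2.298e+01  8.000e-02] F [-0.7 -0.3 -1.5] tau [0.02 0.75 0.03] open 43.7 gf 29.9 q [-0.1   0.34  2.34  2.95  0.47 -1.46]
```

There's no contact yet and the weight is still carried, so I'll creep down.

```bash
python3 -m crank '[{"tx":-0.3,"ty":0,"tz":0.7,"rx":0,"ry":0,"rz":0,"grip":38},{"tx":-0.3,"ty":0,"tz":0.7,"rx":0,"ry":0,"rz":0,"grip":38},{"tx":-0.3,"ty":0,"tz":0.7,"rx":0,"ry":0,"rz":0,"grip":38}]'; python3 -c "
from plan import *
st()"
```

```text
clock: 12.18
tcp_pos: [476.9, -18.8, 232.1]
orientation: [-3.14, -0.926, 0.004]
force: [-12.3, -0.8, 10.7]
opening: 43.5
grasp_force: 30.0
t 12.18 tcp [476.9 -18.8 232.1] grasp-L [  0.4 170.   -9.2] grasp-R [ 0.4 -0.  -9.2] roterr [-1.000e-02  2.305e+01  8.000e-02] F [-12.3  -0.8  10.7] tau [-0.04  0.16 -0.05] open 43.5 gf 30.0 q [-0.1   0.34  2.34  2.95  0.47 -1.46]
```

The door is seated on the face at the same height where it was gripped. Releasing gently.

```bash
python3 -m crank '[{"tx":0,"ty":0,"tz":0,"rx":0,"ry":0,"rz":0,"grip":47},{"tx":0,"ty":0,"tz":0,"rx":0,"ry":0,"rz":0,"grip":51},{"tx":0,"ty":0,"tz":0,"rx":0,"ry":0,"rz":0,"grip":55},{"tx":0,"ty":0,"tz":0,"rx":0,"ry":0,"rz":0,"grip":59},{"tx":0,"ty":0,"tz":0,"rx":0,"ry":0,"rz":0,"grip":62},{"tx":0,"ty":0,"tz":0,"rx":0,"ry":0,"rz":0,"grip":66},{"tx":0,"ty":0,"tz":0,"rx":0,"ry":0,"rz":0,"grip":74},{"tx":0,"ty":0,"tz":0,"rx":0,"ry":0,"rz":0,"grip":85},{"tx":0,"ty":0,"tz":0,"rx":0,"ry":0,"rz":0,"grip":91},{"tx":0,"ty":0,"tz":0,"rx":0,"ry":0,"rz":0,"grip":91}]'; python3 - <<'E'
from plan import *
st()
c=[]
for n,roi in (("top",(215,150,335,240)),("scene",(165,160,265,260))):
    p,d=vision.grab_frame(n); np.savez(f"{n}5.npz",p=p,d=d); x0,y0,x1,y1=roi
    c.append(cv2.resize(np.ascontiguousarray(p[y0:y1,x0:x1,::-1]),(400,300 if n=="top" else 400),interpolation=cv2.INTER_CUBIC))
c[0]=np.vstack([c[0],np.zeros((100,400,3),np.uint8)])
cv2.imwrite("pics/rel.png",np.hstack(c))
E
```

```text
clock: 13.02
tcp_pos: [477.4, -18.8, 231.9]
orientation: [-3.14, -0.925, 0.004]
force: [0.6, 0.7, 0.5]
opening: 89.4
grasp_force: 0.0
t 13.02 tcp [477.4 -18.8 231.9] grasp-L [  0.6 170.   -8.7] grasp-R [ 0.6 -0.  -8.7] roterr [-1.0e-02  2.3e+01  8.0e-02] F [0.6 0.7 0.5] tau [-0.02  0.47 -0.02] open 89.4 gf 0.0 q [-0.1   0.34  2.34  2.95  0.47 -1.46]
```

View pics/rel.png

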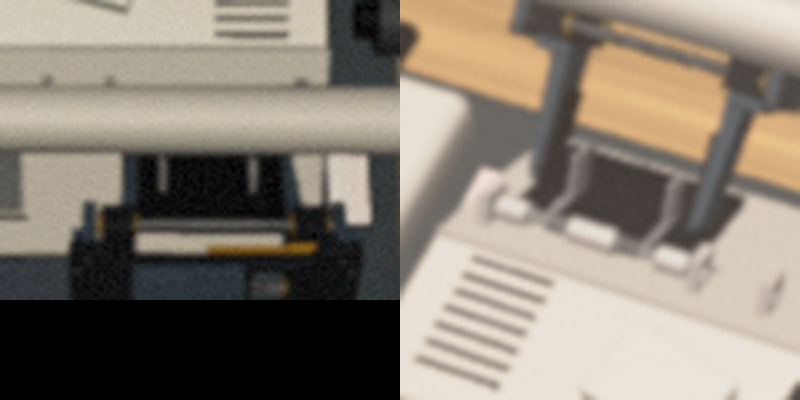

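The door lies flat between the lugs at (487,195) and (705,265), and the tabs have sprung back apart. I'll retreat along the normal, back off, and measure.

```bash
python3 -m crank '[{"tx":3.9,"ty":0,"tz":-9.2,"rx":0,"ry":0,"rz":0,"grip":91},{"tx":7.8,"ty":0,"tz":-18.4,"rx":0,"ry":0,"rz":0,"grip":91},{"tx":13,"ty":0,"tz":-31,"rx":0,"ry":0,"rz":0,"grip":91},{"tx":18.4,"ty":0,"tz":-43.3,"rx":0,"ry":0,"rz":0,"grip":91},{"tx":18.4,"ty":0,"tz":-70,"rx":0,"ry":0,"rz":0,"grip":91},{"tx":18.4,"ty":0,"tz":-90,"rx":0,"ry":0,"rz":0,"grip":91},{"tx":18.4,"ty":0,"tz":-90,"rx":0,"ry":0,"rz":0,"grip":91},{"tx":18.4,"ty":0,"tz":-90,"rx":0,"ry":0,"rz":0,"grip":91}]'; python3 - <<'E'
from plan import *
st()
p,d=vision.grab_frame("top"); q,e=vision.grab_frame("scene"); np.savez("fin.npz",p=p,q=q)
g=p.max(2).astype(float); prof=g[197:206].mean(0)[246:304]; print(prof.round().astype(int))
pk=[i for i in range(5,53) if prof[i]==prof[i-3:i+4].max() and 40<prof[i]<130]
for i in pk:
    w=np.clip(prof[i-3:i+4]-25,0,None); x=246+i+(w*np.arange(-3,4)).sum()/w.sum(); print("tab",round(x,2),plane("top",[(x,202)],NRM,RIGHT)[0].round(1))
f0=LEFT-17*NRM
B=[]
for x in range(256,294,2):
    v=g[210:228,x]; k=next((k for k in range(len(v)-1) if v[k]<85<=v[k+1]),None)
    if k is not None: B.append((x,210+k+(85-v[k])/(v[k+1]-v[k])))
Q=plane("top",B,NRM,f0); k=abs(Q[:,0]-np.median(Q[:,0]))<3; print("near edge slope,x",np.polyfit(Q[k,1],Q[k,0],1),np.median(Q,0).round(1),"expected x",(RIGHT-17*NRM)[0]-55*.866)
L=[];Rr=[]
for y in range(207,217):
    v=g[y,246:262]; k=[i for i in range(15) if v[i]>=85>v[i+1]]; L+= [(246+i+(v[i]-85)/(v[i]-v[i+1]),y) for i in k[:1]]
    v=g[y,290:312]; k=[i for i in range(21) if v[i]<85<=v[i+1]]; Rr+=[(290+i+(85-v[i])/(v[i+1]-v[i]),y) for i in k[:1]]
for s in(L,Rr): print(np.median(plane("top",s,NRM,f0),0).round(1) if s else None)
c=[cv2.resize(np.ascontiguousarray(im[y0:y1,x0:x1,::-1]),(400,h),interpolation=cv2.INTER_CUBIC) for im,(x0,y0,x1,y1),h in((p,(215,160,335,250),300),(q,(170,190,250,250),300))]
cv2.imwrite("pics/fin.png",np.hstack(c))
E
```

```text
clock: 13.78
tcp_pos: [416.4, -19.1, 301.4]
orientation: [-3.141, -0.927, 0.004]
force: [0.4, 0.1, 0.8]
opening: 91.3
grasp_force: 0.0
t 13.78 tcp [416.4 -19.1 301.4] grasp-L [-17.3 170.  -99.5] grasp-R [-17.3   0.  -99.5] roterr [-2.00e-02  2.31e+01  8.00e-02] F [0.4 0.1 0.8] tau [0.05 0.44 0.03] open 91.3 gf 0.0 q [-0.12  0.08  2.46  2.83  0.33 -1.35]
[175 175 176 177 165 120  58  16  11  13  14  14  15  17  13  22  51  82
  74  44  19  13  15  16  17  13  16  15  17  17  15  12  19  15  16  16
  16  15  14  15  12  14  26  56  90  85  52  24  16  15  14  15  14  13
  26  80 141 171]
tab 263.4 [614.7  10.7 118.5]
tab 290.45 [615.3 -50.  118.6]
near edge slope,x [8.06470273e-04 5.79722050e+02] [579.7 -17.5  78.5] expected x 579.4898424733162
[596.3  37.2  88.3]
[597.3 -76.1  88.5]
```

View pics/fin.png

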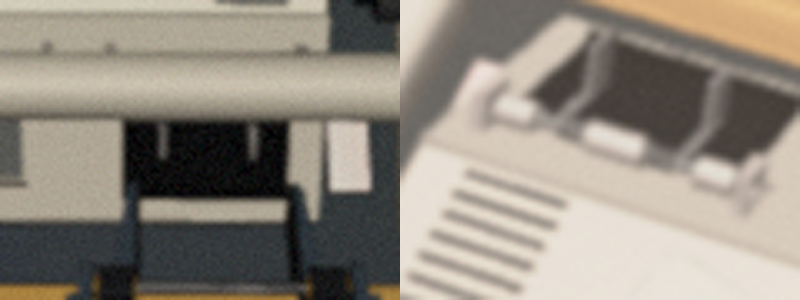

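```bash
python3 -c "
from cell import bot
print(bot.finish_job())"
```

```text
the job is handed in; nothing more can be done
None
```

The door is hung closed on the cassette bay, and I handed the job in at about 14 s. In the last pictures its lower edge is within about 1 mm of home and the tabs are back at their rest spacing, so both pins are out; the verdict itself was not returned.

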